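Run the tube mixer: load the tube, flip the catch, hold the lever

TASK

Take the tall capped tube out of the white rack and stand it upright in the mixer's round cup, lowering it right to the bottom rather than dropping it, and let go of it. Then flip the safety catch all the way over so that it no longer bars the lever, and only then pull the mixer's lever all the way towards the robot against its spring. It is a hold-to-run lever: finish while still holding it there, and leave the short tubes, the jar and the basket where they are.

Things in the scene. Friction and masses are not known exactly. Their poses are not given: they have to be found in the camera images.
- tall_tube: the tall sample tube: 116 mm high over all, clear body 16 mm in diameter with a paper label and a tapered foot, yellow screw cap 20 mm in diameter that takes up the top 22 mm. About 25 g. Origin at the centre of its underside, z up along its axis. It starts standing in one of the three front holes of the rack, among two short tubes of the same make; being the longest, its cap stands 30 mm higher than theirs.
- short_tube_a: a short tube like the tall one but only 86 mm high, standing in the rack; to be left there. Origin at the centre of its underside.
- short_tube_b: the other short tube, 86 mm high, standing in the rack; to be left there. Origin at the centre of its underside.
- rack: white three-tier tube rack, fixed to the bench, 96 mm (its x) by 186 mm (its y) by 60 mm high. Origin at the centre of its underside, z up. Two rows of three holes, 18 mm in diameter, at its x = -22 mm (front row, nearest the robot, holding the tubes) and x = +22 mm (empty), at y = -55, 0 and +55 mm. Tubes stand on the rack's floor, 10 mm above the bench; the tops of the hole plates are 28 and 58 mm above the bench.
- mixer: bench tube mixer, fixed to the bench: low white case 200 mm (its x) by 270 mm (its y), flat grey deck 60 mm above the bench. Origin at the centre of its underside, z up, its front faces its own -x (roughly the robot). On the deck, from its +y to its -y side: the rubber cup (y = +85 mm), the lever (y = -20 mm), the catch post with the safety catch (y = -90 mm).
- cup_floor (a point): the centre of the floor inside the mixer's cup, 62 mm above the bench; axes as the mixer's. The black rubber cup is round and upright, 40 mm outside diameter, bore 20 mm, its rim 48 mm above this point. A seated tube's underside stands on this floor.
- catch (a joint): angle of the safety catch in rad: about 0 to 0.25 at the start (shut), 1.5 at its stop (fully flipped). It turns about the mixer's x axis through catch_hinge: growing values carry the tab from upright over towards the mixer's -y side and lift the bar from level to upright. It bars the lever until about 0.9 rad. It stays where it is left (stiff hinge, about 0.06 N m, about 1 N at the top of the tab).
- catch_hinge (a point): hinge of the catch (does not move), 100 mm above the bench; axes as the mixer's, the hinge line is x. The catch is an L of bare aluminium: a bar 85 mm long, 12 mm thick and 10 mm wide (along x) that points to the mixer's +y when shut and lies just in front of the lever's stem, and a flat tab 62 mm long, 12 mm thick and 22 mm wide (along x) that stands straight up when shut. When fully flipped the tab lies towards -y and the bar stands up to 185 mm above the bench.
- catch_tab (a point): the middle of the tab's free end, 62 mm from catch_hinge; moves with the catch. At 0 its z axis points up and its y axis along the mixer's y. Push the tab over towards the mixer's -y side.
- lever (a joint): angle of the lever in rad: 0 at rest (leaning 0.15 rad from vertical to the mixer's +x side), 0.7 at its stop (leaning 0.55 rad to -x, fully pulled). Growing values move the ball towards the mixer's front, -x. A spring returns it to 0 when let go; holding it takes about 3 N at the ball at rest and 8 N when fully pulled. With the catch shut it stops at about 0.1 to 0.15 rad.
- lever_hinge (a point): hinge of the lever (does not move), 60 mm above the bench at deck level; axes as the mixer's, the hinge line is y.
- handle: the lever itself: steel stem 12 mm in diameter with a black ball knob 30 mm in diameter at its end. Origin on its hinge (at lever_hinge); its axes are the mixer's when the lever is at rest and turn with it.
- knob (a point): the centre of the lever's ball knob, 110 mm from lever_hinge (169 mm above the bench at rest, about 154 mm when fully pulled); moves with the lever.
- basket: sage green open slatted basket 130 x 200 x 85 mm, standing loose behind the rack; not to be moved. Origin at the centre of its underside.
- jar: small amber glass jar, 48 mm in diameter, 60 mm high, loose on the bench; not to be moved. Origin at the centre of its underside.
Things that resemble listed ones, but are neither listed nor needed, are in the scene too. Leave any orange look-alike of the tall_tube alone.

How it is judged:
By the outcome, as a careful person would: the job done as asked, in the order asked, and still so for the second after the job is handed in, while the arm keeps its last pose, push and grip.
It also fails if it takes over 64 s, if anything falls off the work surface, if the arm or the gripper's body presses on something with over 40 N, if the wrist force passes 120 N, or if a joint passes its speed limit or range.

ROBOT

A 7-joint arm with a two-finger parallel gripper is mounted at the origin on the work surface. World frame = base frame: x ahead of the robot, y to its left, z up, the work surface at z = 0. Lengths are in m, angles in rad, forces in N, time in s.
With the tool pointing down it reaches from about 0.4 to 0.9 m from the base axis. Payload 5.5 kg.
Tool frame: the origin (TCP) lies midway between the tips of the shut fingers; the grasp point (between the pads) lies 19 mm behind it (manip.grip_depth is the distance from the TCP to the grasp point, in m); z points along the fingers, x is the direction in which the jaws open and shut, and the axes are right-handed (so a half turn about z gives the same grasp; the last joint's range is limited). The gripper opens to 92 mm and grips with 3 to 60 N. Pads are 19 mm wide; open, the fingers measure 130 mm over their backs; the gripper's body (75 mm by 190 mm) begins 47 mm behind the grasp point.
Start: joints at [-0.865, 0.501, -0.427, 1.55, 0.221, 1.138, -0.21], TCP at [0.278, 0.587, 0.227] pointing down, gripper open.
Joint ranges: [-2.88, 2.88], [-0.31, 2.03], [-1.54, 1.56], [0.2, 2.42], [-1.41, 4.55], [0.19, 2.02], [-2.57, 2.57]. Speed limits (rad/s): [2.57, 2.57, 3.14, 3.14, 3.14, 3.14, 3.14].

INTERFACE

Orientations are given as a unit quaternion [x, y, z, w].
In Python, from bench import manip, effector, viewer gives the robot as it stands. Calls block until the motion is done:
- manip.move_pose(position, orientation): joint-space move of the TCP to a pose.
- manip.servo_line(position, ori=None, vel=0.15): straight line of the TCP; ori=None keeps the orientation; vel is the mean speed in m/s.
- manip.movej(angles): joint-space move.
- effector.open_jaws() and effector.close(f_grip=None): open the fingers fully, or close them until they stop; f_grip is the grip in N (None keeps the last).
- manip.sleep(seconds).
- manip.solve_ik(position, orientation): joint angles nearest the present ones, or None.
- viewer.get_image(name): name is "side" or "top"; returns the picture (400x640x3 uint8, red, green, blue); there is no depth.
- viewer.get_calibration(name): a dict with "vfov" (degrees; the focal length in pixels is half the picture's height over the tangent of half this angle, whatever the lens; pixels are square), "cx", "cy" (the principal point, pixels), "dist_coeffs" ([k1, k2, p1, p2, k3] as OpenCV has them; the pictures are not rectified), "eye" and "attitude" of the camera in the world. Camera axes: x right, y down, z forward; pixel columns grow to the right and rows downward; lengths in m; the calibration is good to about 2 mm. A picture is of the moment at which its call begins. get_calibration takes no time and is no camera call.
A pose or a line that the arm cannot do raises manip.PlanningError and nothing moves.
- manip.hand_in(): hands the job in, once; it reports no verdict.
Readings, each from a call of its own:
- manip.current_clock(): time.
- manip.current_q(): joint angles.
- manip.current_joint_velocities(): joint speeds.
- manip.current_tau(): joint torques, N m.
- manip.current_tool_pos(): TCP position.
- manip.current_tcp_rot(): TCP orientation.
- manip.current_force(): force on the tool from outside, world axes, zero at the start.
- manip.current_wrist_torque(): the same for the moment, N m.
- manip.current_finger_gap(): finger opening in m.
Only numpy, scipy, OpenCV 4.12 (cv2) and the standard library are available. Lean on these libraries where they do the work, as an engineer would, in place of code of your own. Each camera call takes 0.05 s, during which the arm holds its last target.

## Working session

There is one attempt and no reset: what is moved stays moved. The work goes in short steps, each a Python script; the robot and the scene stay as the last script left them, time stands still between calls to the robot, and variables do not carry over. Pictures are saved under pics/ and viewed, and the job is handed in when it is done.

```bash
ls; mkdir -p pics; python3 - <<'E'
from bench import manip, effector, viewer
import cv2
for n in("side","top"):
    im=viewer.get_image(n); cv2.imwrite(f"pics/{n}0.png",im[:,:,::-1]); print(n,viewer.get_calibration(n))
print(manip.current_clock(),manip.current_tcp_rot(),manip.grip_depth)
E
```

```text
pics
side {'vfov': 44.79046652972713, 'cx': 323.1595757857988, 'cy': 199.16976367185669, 'dist_coeffs': array([-0.13883763,  0.        ,  0.        ,  0.        ,  0.        ]), 'eye': array([0.28320702, 0.89245381, 0.629051  ]), 'attitude': array([-0.11396679,  0.85780185, -0.49503431,  0.07828535])}
top {'vfov': 44.08693806389192, 'cx': 321.28823322841515, 'cy': 201.3604826025798, 'dist_coeffs': array([0.03639575, 0.        , 0.        , 0.        , 0.        ]), 'eye': array([0.36304481, 0.03916086, 1.31389839]), 'attitude': array([-0.6999696 ,  0.71167253, -0.04593863,  0.03813684])}
0.1 [ 8.45113901e-01  5.34585534e-01 -7.79307877e-04  4.39994223e-04] 0.0188
```

View pics/side0.png

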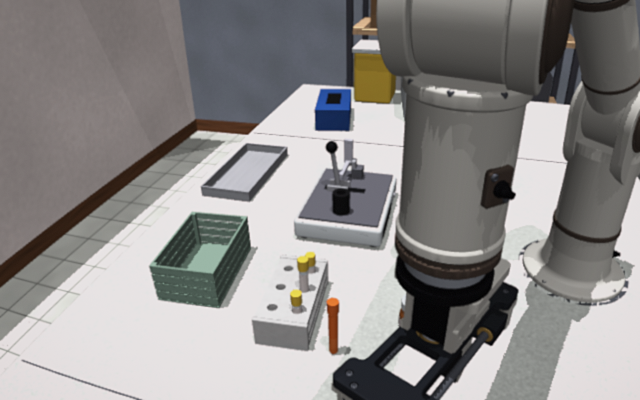

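View pics/top0.png

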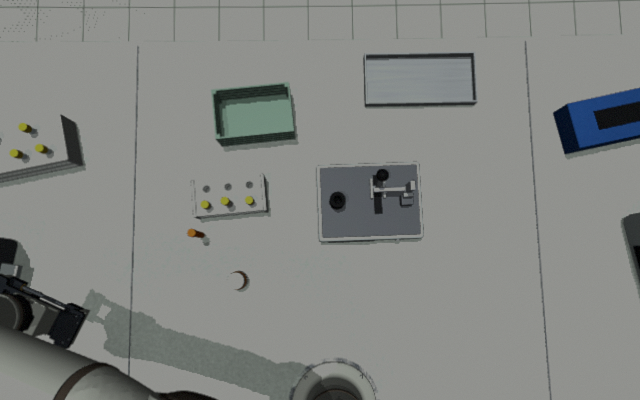

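```bash
python3 - <<'E'
import cv2
t=cv2.imread('pics/top0.png');s=cv2.imread('pics/side0.png')
cv2.imwrite('pics/c1.png',cv2.resize(t[155:255,175:275],None,fx=6,fy=6,interpolation=3))
cv2.imwrite('pics/c2.png',cv2.resize(s[240:360,240:360],None,fx=5,fy=5,interpolation=3))
cv2.imwrite('pics/c3.png',cv2.resize(t[150:250,305:435],None,fx=6,fy=6,interpolation=3))
cv2.imwrite('pics/c4.png',cv2.resize(s[130:255,285:410],None,fx=4.8,fy=4.8,interpolation=3))
E
```

```text
(no output)
```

View pics/c1.png

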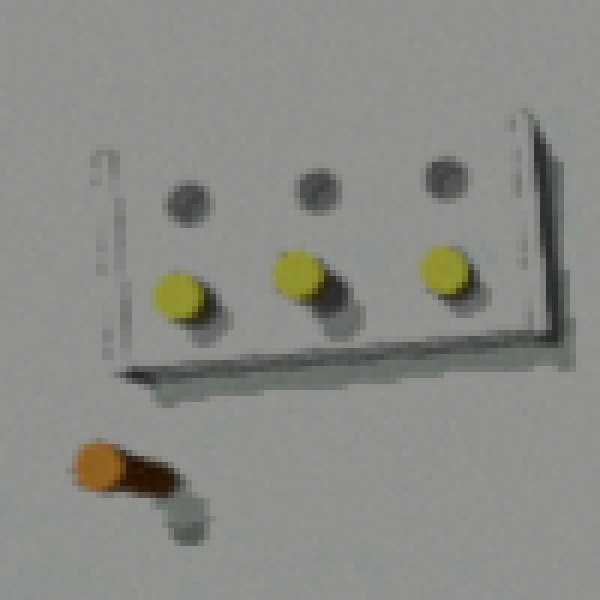

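View pics/c2.png

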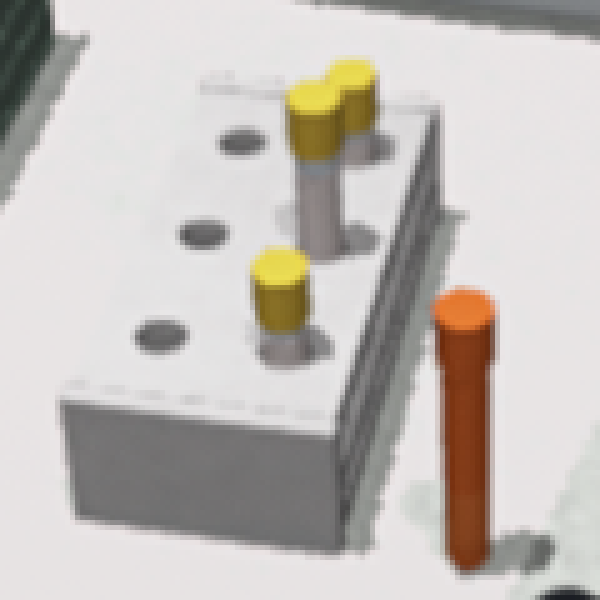

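View pics/c3.png

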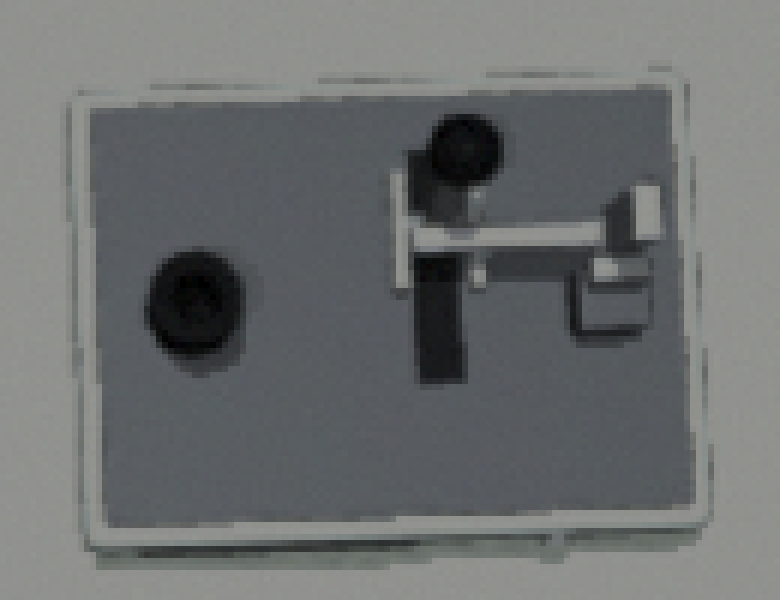

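View pics/c4.png

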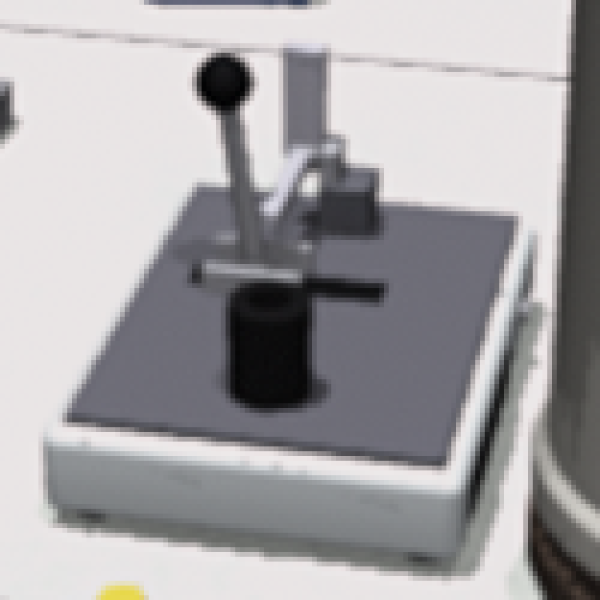

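```bash
cat > h.py <<'E'
import numpy as np, cv2
from scipy.spatial.transform import Rotation as R
from bench import manip, effector, viewer
class Cam:
    def __init__(s,n):
        c=viewer.get_calibration(n); f=200/np.tan(np.radians(c['vfov']/2))
        s.K=np.array([[f,0,c['cx']],[0,f,c['cy']],[0,0,1]]); s.d=c['dist_coeffs']; s.e=c['eye']; s.R=R.from_quat(c['attitude']).as_matrix()
    def ray(s,p):
        u=cv2.undistortPoints(np.array(p,float).reshape(-1,1,2),s.K,s.d).reshape(-1,2)
        r=np.c_[u,np.ones(len(u))]@s.R.T; return r/np.linalg.norm(r,axis=1)[:,None]
    def plane(s,p,z):
        r=s.ray(p); return s.e+r*((z-s.e[2])/r[:,2])[:,None]
    def proj(s,P):
        rv=cv2.Rodrigues(s.R.T)[0]
        return cv2.projectPoints(np.array(P,float).reshape(-1,1,3),rv,-s.R.T@s.e,s.K,s.d)[0].reshape(-1,2)
def tri(a,pa,b,pb):
    r1=a.ray(pa)[0]; r2=b.ray(pb)[0]
    t=np.linalg.lstsq(np.c_[r1,-r2],b.e-a.e,rcond=None)[0]
    p,q=a.e+t[0]*r1,b.e+t[1]*r2; return (p+q)/2,np.linalg.norm(p-q)
T=Cam('top');S=Cam('side')
E
python3 - <<'E'
from h import *
np.set_printoptions(precision=4,suppress=True)
t=cv2.imread('pics/top0.png');s=cv2.imread('pics/side0.png')
def blobs(m,a=12):
    n,l,st,c=cv2.connectedComponentsWithStats(m.astype(np.uint8)); return [(c[i],st[i]) for i in range(1,n) if st[i,4]>=a]
h=cv2.cvtColor(t,cv2.COLOR_BGR2HSV)
m=cv2.inRange(h,(22,120,80),(38,255,255))
for c,st in blobs(m): print('yel',c,st)
h2=cv2.cvtColor(s,cv2.COLOR_BGR2HSV)
# bright cap tops in side
m=cv2.inRange(h2,(22,120,200),(38,255,255))
for c,st in blobs(m[:330],8): print('yels',c,st)
# deck
g=cv2.cvtColor(t,cv2.COLOR_BGR2GRAY); print('deck grey',t[220,330],t[235,318],t[240,300])
b,gg,r=[t[:,:,i].astype(int) for i in range(3)]
m=((b-r>6)&(g<115)).astype(np.uint8); m[:,:310]=0;m[:,430:]=0;m[:155]=0;m[248:]=0
m=cv2.morphologyEx(m,cv2.MORPH_CLOSE,np.ones((5,5)))
cs=max(cv2.findContours(m,0,1)[0],key=cv2.contourArea)
rect=cv2.minAreaRect(cs); print(rect); 
P=T.plane(cv2.boxPoints(rect),.06);print(P)
# dark
m=(g<45)&(np.arange(640)[None]>310)&(np.arange(640)[None]<430);m[:150]=0;m[250:]=0
for c,st in blobs(m): print('dark top',c,st)
g2=cv2.cvtColor(s,cv2.COLOR_BGR2GRAY);m=(g2<45);m[:130]=0;m[230:]=0;m[:,:290]=0;m[:,385:]=0
for c,st in blobs(m): print('dark side',c,st)
E
```

```text
yel [ 22.5 126.5] [ 19 123   8   8  50]
yel [ 39.1111 147.537 ] [ 35 144   9   8  54]
yel [ 13.6  152.62] [ 10 149   8   8  50]
yel [224.4286 200.4694] [221 197   8   8  49]
yel [248.7619 199.8333] [245 197   8   7  42]
yel [204.5556 204.0667] [201 201   8   7  45]
yels [305.7717 256.913 ] [297 252  18  11  92]
yels [295.5574 292.9508] [291 290  10   7  61]
deck grey [96 92 89] [121 124 121] [141 144 143]
((369.66986083984375, 200.58628845214844), (68.73065185546875, 97.08159637451172), 87.87889862060547)
[[ 0.5993  0.0261  0.06  ]
 [ 0.6048 -0.2244  0.06  ]
 [ 0.4276 -0.2237  0.06  ]
 [ 0.4225  0.0227  0.06  ]]
dark top [380.1222 176.5444] [373 169  16  18 180]
dark top [336.9595 200.4189] [329 192  16  18 222]
dark top [377.4777 202.2102] [374 192   8  22 157]
dark top [402.4783 202.4783] [400 195  11  11  23]
dark side [331.2381 146.9405] [327 142  10  11  84]
dark side [342.4858 200.2985] [333 188  32  27 459]
```

```bash
python3 - <<'E'
from h import *
np.set_printoptions(precision=4,suppress=True)
ct=lambda x,y,k,ox,oy:((x+.5)/k-.5+ox,(y+.5)/k-.5+oy)
c=(224.43,200.47); cs=ct(315,97,5,240,240)
print('cap plane',T.plane(c,.126),'side plane',S.plane(cs,.126),tri(T,c,S,cs))
for p in((248.76,199.83),(204.56,204.07)): print('short',T.plane(p,.096))
for p in((188,204),(318,190),(446,178)): print('hole',T.plane(ct(*p,6,175,155),.058))
k=ct(466,150,6,305,150);ks=ct(225,81,4.8,285,130)
print('knob',tri(T,k,S,ks),T.plane(k,.169))
b=ct(195,303,6,305,150);bs=ct(269,297,4.8,285,130)
print('cup',tri(T,b,S,bs),T.plane(b,.11),S.plane(bs,.11))
b=ct(648,212,6,305,150);bs=ct(306,49,4.8,285,130)
print('tab',tri(T,b,S,bs),T.plane(b,.162),S.plane(bs,.162))
D=T.plane([ct(*q,6,305,150) for q in((90,108),(668,90),(692,508),(104,528))],.06);print(D,D.mean(0))
ex=(D[0]+D[1]-D[2]-D[3]);ey=(D[0]+D[3]-D[1]-D[2]);print(ex/2,ey/2,np.arctan2(ex[1],ex[0]),np.arctan2(-ey[0],ey[1]))
print(T.plane(ct(238-175,0,1,175,281),.06))
E
```

```text
cap plane [[0.5108 0.2586 0.126 ]] side plane [[0.511  0.2593 0.126 ]] (array([0.511 , 0.2587, 0.1256]), np.float64(0.0002673314605259271))
short [[0.5152 0.2041 0.096 ]]
short [[0.5064 0.313  0.096 ]]
hole [[0.5507 0.3185 0.058 ]]
hole [[0.5559 0.2634 0.058 ]]
hole [[0.5602 0.2089 0.058 ]]
knob (array([ 0.5606, -0.119 ,  0.1696]), np.float64(0.0005003822131212307)) [[ 0.5609 -0.1191  0.169 ]]
cup (array([ 0.5106, -0.0139,  0.1116]), np.float64(0.0028514804113330306)) [[ 0.5094 -0.0142  0.11  ]] [[ 0.5128 -0.0167  0.11  ]]
tab (array([ 0.5367, -0.1914,  0.159 ]), np.float64(0.00011336721514052313)) [[ 0.5363 -0.1908  0.162 ]] [[ 0.535  -0.1846  0.162 ]]
[[ 0.6006  0.0269  0.06  ]
 [ 0.6045 -0.2218  0.06  ]
 [ 0.4248 -0.2248  0.06  ]
 [ 0.4204  0.024   0.06  ]] [ 0.5125 -0.0989  0.06  ]
[0.18   0.0029 0.    ] [-0.0042  0.2488  0.    ] 0.016303631995708806 0.01679672982608395
[[0.3157 0.2356 0.06  ]]
```

Candidates for the tall tube, top view: rack caps at (205,204), (224,200) and (249,200), an orange look-alike at (192,233), and a second rack's caps at (14,153), (39,148) and (23,127). In the side view the rack caps are at (296,297), (303,259) and (311,255). The close crop shows the middle one, top (224,200) and side (303,259), standing clearly higher. Both views put its top at z = 0.126, as described, so that's the one.

```bash
cat >> h.py <<'E'
def ori(yaw=0,tx=0,ty=0,flip=False):
    # fingers down, jaws along x; tx tilt about world x, ty tilt about world y
    r=R.from_euler('x',tx)*R.from_euler('y',ty)*R.from_euler('z',yaw+(np.pi if flip else 0))*R.from_quat([1,0,0,0])
    return r.as_quat()
TUBE=np.array([.511,.2587]); CUP=np.array([.511,-.0141]); TAB=np.array([.5365,-.189]); KNOB=np.array([.5606,-.119,.169])
E
python3 - <<'E'
from h import *
np.set_printoptions(precision=3,suppress=True)
for fl in(0,1):
  for nm,p,o in [('tube',[*TUBE,.30],dict(yaw=.087)),('tube lo',[*TUBE,.098],dict(yaw=.087)),('cup hi',[*CUP,.29],{}),('cup',[*CUP,.15],{}),
   ('tab',[TAB[0],-.16,.155],{}),('tabend',[TAB[0],-.235,.11],dict(tx=-.35)),('tabend+',[TAB[0],-.235,.11],dict(tx=.35)),('knob',[.5606,-.119,.157],{}),('pulled',[.485,-.119,.142],dict(ty=.4)),('pulled-',[.485,-.119,.142],dict(ty=-.4))]:
    print(fl,nm,manip.solve_ik(p,ori(flip=fl,**o)), R.from_quat(ori(flip=fl,**o)).as_matrix()[:,2])
print(T.plane([(192,233)],.116),manip.current_tcp_rot(),R.from_quat(manip.current_tcp_rot()).as_matrix()[:,0])
E
```

```text
0 tube [-0.374  0.273 -0.173  1.67   0.05   1.203 -0.472] [ 0.  0. -1.]
0 tube lo [-0.402  0.494 -0.144  1.858  0.095  0.796 -0.509] [ 0.  0. -1.]
0 cup hi [-0.09   0.159  0.073  1.833 -0.013  1.15  -0.013] [ 0.  0. -1.]
0 cup [-0.075  0.319  0.059  1.98  -0.025  0.843 -0.002] [ 0.  0. -1.]
0 tab [ 0.099  0.394  0.177  1.863 -0.087  0.892  0.318] [ 0.  0. -1.]
0 tabend [-0.022  0.475  0.219  1.936  0.379  0.716 -0.114] [ 0.    -0.343 -0.939]
0 tabend+ [ 0.232  0.652  0.445  1.688 -0.604  1.154  0.957] [ 0.     0.343 -0.939]
0 knob [ 0.053  0.411  0.137  1.828 -0.069  0.907  0.222] [ 0.  0. -1.]
0 pulled [0.075 0.568 0.096 1.688 0.014 1.283 0.16 ] [-0.389 -0.    -0.921]
0 pulled- [-0.011  0.142  0.29   2.341 -0.489  0.31   0.709] [ 0.389  0.    -0.921]
1 tube [ 0.069  0.349 -0.743  1.655  0.247  1.235  2.503] [-0.  0. -1.]
1 tube lo [ 0.044  0.608 -0.736  1.842  0.515  0.892  2.291] [-0.  0. -1.]
1 cup hi [-1.121  0.598  1.543  1.859 -0.62   1.319 -2.548] [ 0.  0. -1.]
1 cup [-0.988  0.766  1.359  2.006 -0.852  1.12  -2.387] [ 0.  0. -1.]
1 tab [-0.657  0.856  1.355  1.885 -0.911  1.206 -2.12 ] [ 0.  0. -1.]
1 tabend [-0.739  1.005  1.35   1.956 -0.875  0.892 -2.194] [ 0.    -0.343 -0.939]
1 tabend+ [-0.162  0.948  1.128  1.701 -1.051  1.47  -1.861] [ 0.     0.343 -0.939]
1 knob [-0.72   0.877  1.355  1.851 -0.923  1.229 -2.205] [ 0.  0. -1.]
1 pulled [-0.646  1.073  1.35   1.712 -0.77   1.554 -2.241] [-0.389  0.    -0.921]
1 pulled- [-0.759  0.281  1.151  2.359 -0.992  0.461 -1.951] [ 0.389  0.    -0.921]
[[0.434 0.338 0.116]] [ 0.845  0.535 -0.001  0.   ] [ 0.428  0.904 -0.002]
```

```bash
python3 - <<'E'
from h import *
o=ori(yaw=.087)
manip.move_pose([*TUBE,.25],o)
manip.servo_line([*TUBE,.101],vel=.15)
effector.close(f_grip=20)
print(manip.current_clock(),manip.current_finger_gap(),manip.current_tool_pos(),manip.current_force())
cv2.imwrite('pics/s1.png',viewer.get_image('side')[:,:,::-1])
cv2.imwrite('pics/t1.png',viewer.get_image('top')[:,:,::-1])
E
```

```text
3.8667 0.018005493529525286 [0.51100401 0.25869936 0.10100478] [-0.35239841 -0.50346499 -0.08933759]
```

View pics/s1.png

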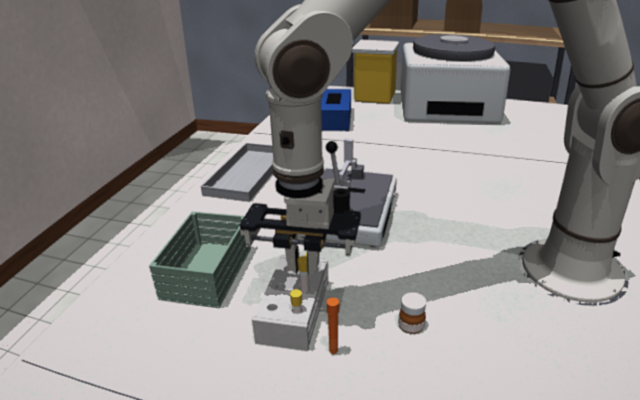

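```bash
python3 - <<'E'
from h import *
manip.servo_line([*TUBE,.255],vel=.12)
manip.servo_line([*CUP,.255],ori(),vel=.2)
manip.servo_line([*CUP,.212],vel=.12)
print(manip.current_clock(),manip.current_finger_gap(),manip.current_tool_pos(),manip.current_force())
s=viewer.get_image('side')[:,:,::-1];t=viewer.get_image('top')[:,:,::-1]
cv2.imwrite('pics/s2.png',s);cv2.imwrite('pics/t2.png',t)
cv2.imwrite('pics/s2c.png',cv2.resize(s[130:230,290:390],None,fx=6,fy=6,interpolation=3))
E
```

```text
7.425 0.01829573022785486 [ 0.51104903 -0.01358971  0.21202981] [-0.05925484  0.05097811  0.09883073]
```

View pics/s2.png

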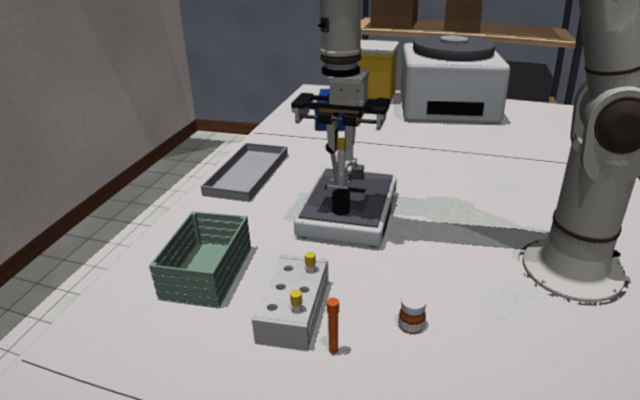

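View pics/s2c.png

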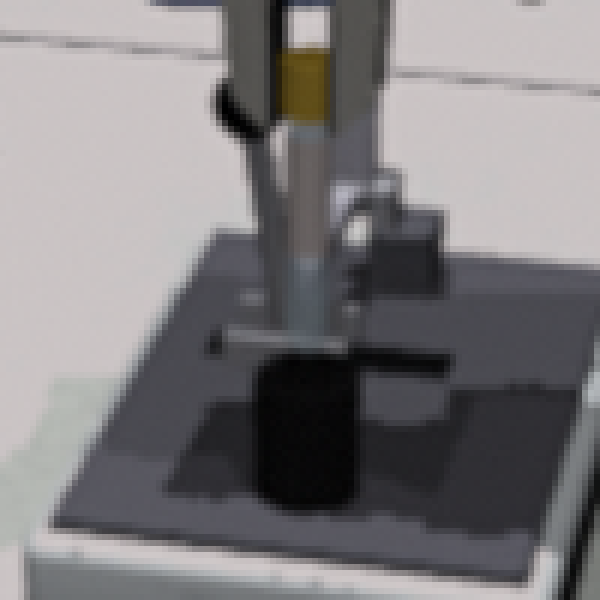

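View pics/t2.png

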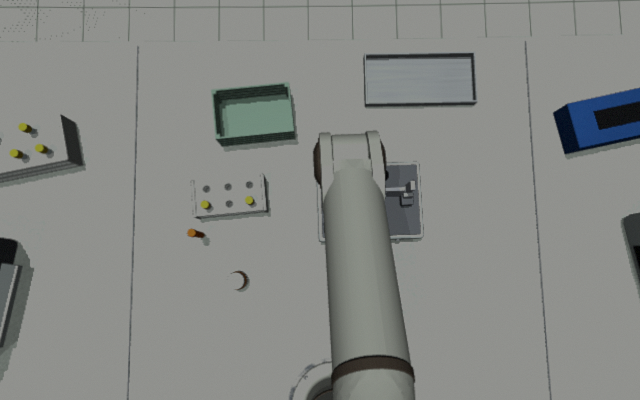

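The tube hangs straight at (341,~180) in the side view, and its axis lines up with the cup's centre at crop column 307. In the top view the middle front hole is empty and the short tubes are still at (205,204) and (249,200). I'll lower it with force checks.

```bash
python3 - <<'E'
from h import *
f0=manip.current_force()
for z in (.203,.196,.186,.176,.166,.160,.157,.155,.154,.153,.152,.151):
    manip.servo_line([*CUP,z],vel=.05)
    f=manip.current_force()-f0; print(round(z,3),f.round(2),manip.current_tool_pos().round(4),round(manip.current_clock(),2))
    if f[2]>2.5 or np.hypot(*f[:2])>3: print('stop');break
s=viewer.get_image('side')[:,:,::-1]
cv2.imwrite('pics/s3c.png',cv2.resize(s[130:230,290:390],None,fx=6,fy=6,interpolation=3))
E
```

```text
0.203 [ 0.32  0.46 -0.49] [ 0.5107 -0.0142  0.2027] 7.86
0.196 [-0.49  1.05  0.02] [ 0.5107 -0.0142  0.1956] 8.15
0.186 [-0.27 -0.35 -1.03] [ 0.5108 -0.0143  0.1856] 8.5
0.176 [0.49 0.92 0.94] [ 0.5108 -0.0142  0.1756] 8.85
0.166 [-0.56 -0.39 -0.55] [ 0.5108 -0.0142  0.1656] 9.2
0.16 [-0.08  0.37 -0.96] [ 0.5109 -0.0141  0.1597] 9.47
0.157 [ 0.23  0.42 -0.45] [ 0.511  -0.0141  0.1569] 9.72
0.155 [ 0.23  0.29 -1.43] [ 0.511  -0.0141  0.1549] 9.97
0.154 [ 0.58 -0.07 -1.48] [ 0.5111 -0.0141  0.154 ] 10.22
0.153 [ 0.21  0.09 -0.14] [ 0.5111 -0.0141  0.153 ] 10.47
0.152 [-1.69  1.05  6.22] [ 0.5115 -0.014   0.1528] 10.72
stop
```

View pics/s3c.png

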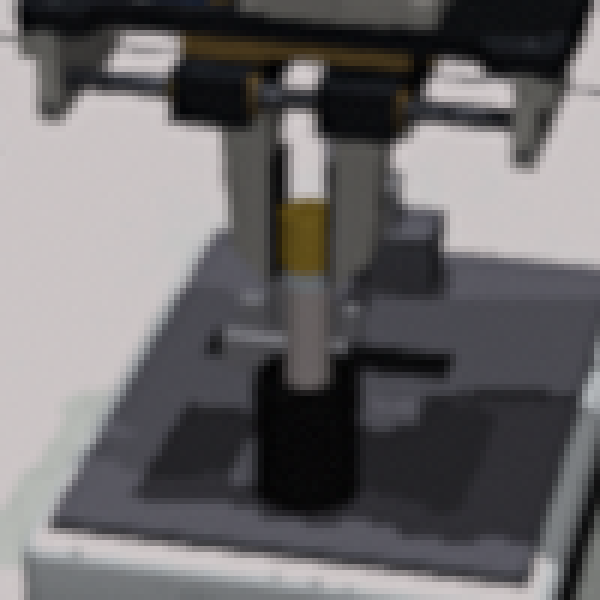

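The tube touched down at TCP z = 0.153, exactly the height predicted for seated. The crop shows it upright in the cup with its base out of sight inside. Releasing it now.

```bash
python3 - <<'E'
from h import *
effector.open_jaws()
manip.servo_line([*CUP,.25],vel=.15)
effector.close()
manip.servo_line([TAB[0],-.158,.25],ori(),vel=.2)
print(manip.current_clock(),manip.current_force().round(2),manip.current_tool_pos())
s=viewer.get_image('side')[:,:,::-1]
cv2.imwrite('pics/s4c.png',cv2.resize(s[110:230,280:400],None,fx=5,fy=5,interpolation=3))
E
```

```text
15.125 [ 0.29  0.31 -0.65] [ 0.53641074 -0.15644902  0.24977244]
```

View pics/s4c.png

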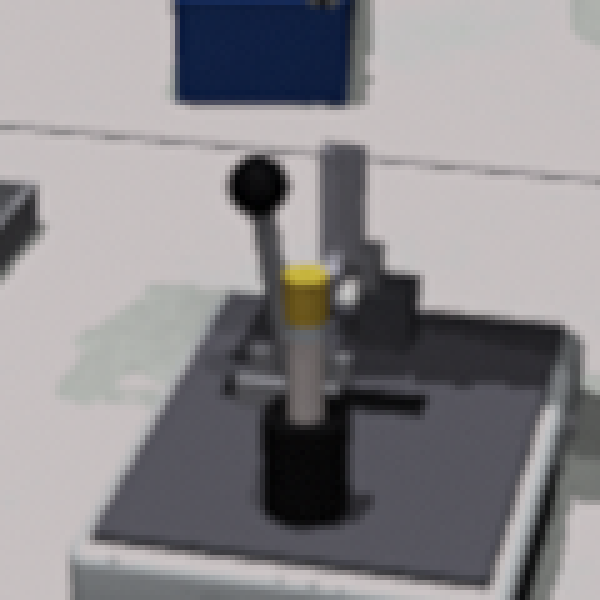

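```bash
cat > catch.py <<'E'
from h import *
HY,HZ=-.1885,.100
def tcp(th,r=.053,al=None):
    al=.4*th/1.5 if al is None else al
    c=np.array([-r*np.sin(th)+.006*np.cos(th), r*np.cos(th)+.006*np.sin(th)])
    p=c+.0095*np.array([np.cos(al),np.sin(al)])
    return [TAB[0],HY+p[0],HZ+p[1]],ori(tx=al)
E
python3 - <<'E'
from catch import *
p,o=tcp(0)
manip.servo_line([p[0],-.158,p[2]],ori(),vel=.15)
f0=manip.current_force()
for th in np.arange(.1,1.56,.15):
    p,o=tcp(th)
    manip.servo_line(p,o,vel=.06)
    f=manip.current_force()-f0; print(round(th,2),f.round(2),(manip.current_tool_pos()-p).round(4),round(manip.current_clock(),2))
    if np.linalg.norm(f)>15: print('stop');break
s=viewer.get_image('side')[:,:,::-1];t=viewer.get_image('top')[:,:,::-1]
cv2.imwrite('pics/s5c.png',cv2.resize(s[110:230,280:400],None,fx=5,fy=5,interpolation=3))
cv2.imwrite('pics/t5c.png',cv2.resize(t[140:260,300:440],None,fx=5,fy=5,interpolation=3))
E
```

```text
0.1 [ 0.1   1.87 -1.52] [ 0.0002 -0.0003  0.0005] 16.47
0.25 [ 0.42  1.18 -0.18] [-0.0001 -0.0005 -0.    ] 16.75
0.4 [ 0.1  0.1 -1.1] [-0.0002 -0.0002 -0.0002] 17.03
0.55 [ 0.13  1.51 -0.19] [-0.0002 -0.0002 -0.0002] 17.32
0.7 [-0.26  1.27 -0.76] [-0.0003 -0.0002 -0.0002] 17.6
0.85 [ 0.31  0.97 -0.36] [-0.0003 -0.0003 -0.0002] 17.88
1.0 [-0.68  1.22 -0.89] [-0.0003 -0.0003 -0.0002] 18.17
1.15 [-0.19  1.94 -0.81] [-0.0003 -0.0004 -0.0002] 18.45
1.3 [ 0.39  1.82 -1.07] [-0.0004 -0.0004 -0.0003] 18.73
1.45 [-0.94  1.11 -1.76] [-0.0004 -0.0004 -0.0003] 19.0
```

View pics/s5c.png

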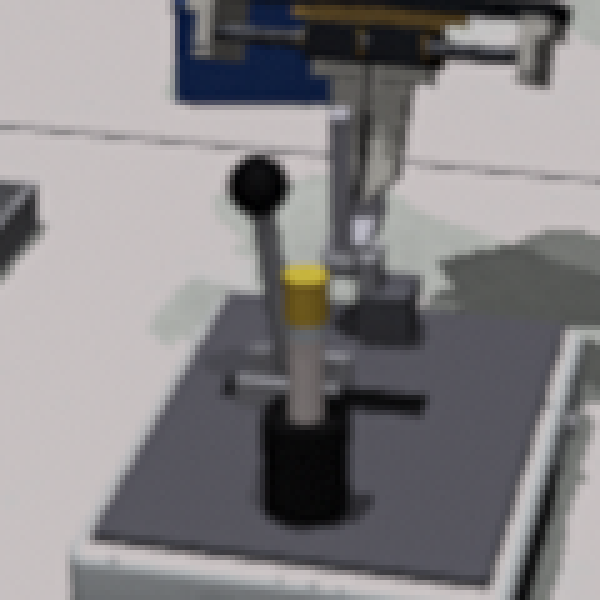

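The bar now stands upright, with its top at crop (340,115). I'll keep pushing until the force shows it has reached its stop.

```bash
python3 - <<'E'
from catch import *
f0=np.array([0,0,-.3])
for th in np.arange(1.48,1.75,.03):
    p,o=tcp(th,al=.4)
    manip.servo_line(p,o,vel=.06)
    manip.sleep(.05)
    f=manip.current_force()-f0; print(round(th,2),f.round(2),(manip.current_tool_pos()-p).round(4),round(manip.current_clock(),2))
    if f[2]>6: print('stop');break
p=manip.current_tool_pos()
manip.servo_line([p[0],p[1]-.01,p[2]+.06],vel=.15)
manip.servo_line([p[0],p[1]-.01,.27],ori(),vel=.2)
manip.move_pose([.5606,-.119,.27],ori())
effector.open_jaws()
print(manip.current_clock())
s=viewer.get_image('side')[:,:,::-1];t=viewer.get_image('top')[:,:,::-1]
cv2.imwrite('pics/s6c.png',cv2.resize(s[110:230,280:400],None,fx=5,fy=5,interpolation=3))
cv2.imwrite('pics/t6c.png',cv2.resize(t[140:260,300:440],None,fx=5,fy=5,interpolation=3))
E
```

```text
1.48 [-0.34  0.21  0.54] [0.0001 0.0001 0.0002] 19.4
1.51 [-0.46  0.82  3.79] [0.0002 0.0002 0.0003] 19.7
1.54 [-0.79  1.71  9.25] [0.0004 0.0004 0.0012] 20.0
stop
23.225
```

View pics/s6c.png

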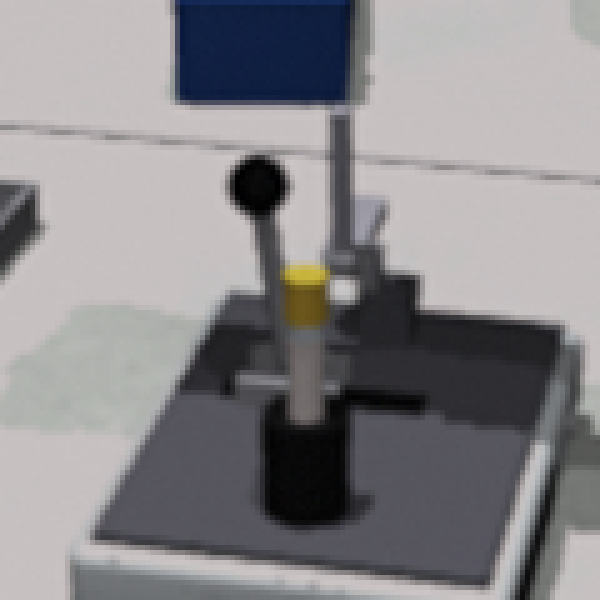

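View pics/t6c.png

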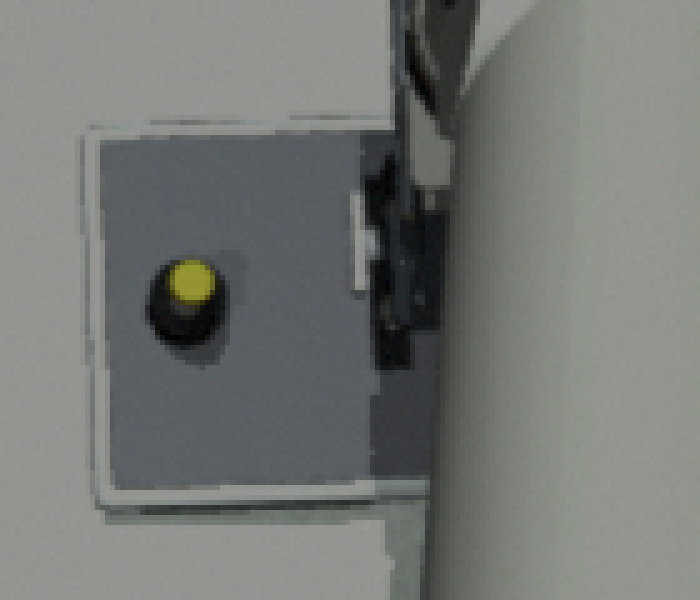

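The catch is at its stop: the force rose to 9 N past 1.51 rad, the bar stands vertical at crop (340,107–250) and the tab lies flat at (368,215). The tube is upright in the cup. Now the lever.

```bash
cat > lev.py <<'E'
from h import *
HX=.5442
def lt(th,be=None,d=.011):
    be=.4*th/.7 if be is None else be
    a=.15-th
    b=np.array([HX+.110*np.sin(a),-.119,.06+.110*np.cos(a)])
    b[1]+=-.0165*(.5606-b[0])
    return b+d*np.array([np.sin(be),0,-np.cos(be)]), ori(yaw=.0165,ty=-be)
E
python3 - <<'E'
from lev import *
p,o=lt(0)
manip.servo_line([p[0],p[1],.27],o,vel=.1)
manip.servo_line(p,o,vel=.12)
f0=manip.current_force()
effector.close(f_grip=25)
print(manip.current_finger_gap(),(manip.current_force()-f0).round(2),manip.current_clock())
for th in (.08,.16,.24,.32,.4,.48,.56,.62):
    p,o=lt(th)
    manip.servo_line(p,o,vel=.06)
    f=manip.current_force()-f0; print(th,f.round(2),(manip.current_tool_pos()-p).round(4),round(manip.current_finger_gap(),4),round(manip.current_clock(),2))
    if np.linalg.norm(f)>22: print('stop');break
s=viewer.get_image('side')[:,:,::-1]
cv2.imwrite('pics/s7c.png',cv2.resize(s[110:230,280:400],None,fx=5,fy=5,interpolation=3))
E
```

```text
0.028889661098153257 [ 2.35 -0.46 -2.09] 25.6667
0.08 [ 5.76 -0.42 -7.16] [0.0008 0.     0.0003] 0.0285 25.96
0.16 [ 8.05 -1.07 -5.18] [ 0.0014 -0.      0.0007] 0.0286 26.25
0.24 [ 7.52 -0.83 -3.36] [ 0.002  -0.0001  0.0012] 0.0285 26.54
0.32 [ 7.86 -1.05 -2.9 ] [ 0.0023 -0.0002  0.0015] 0.0287 26.83
0.4 [ 8.88 -0.65 -1.49] [ 0.0027 -0.0002  0.0018] 0.0283 27.12
0.48 [ 8.69 -0.31 -0.37] [ 0.0027 -0.0002  0.0018] 0.0281 27.42
0.56 [ 8.13 -1.01 -0.95] [ 0.0027 -0.0002  0.0018] 0.0287 27.71
0.62 [ 9.32 -0.09  1.03] [ 0.0032 -0.0001  0.0021] 0.0287 27.96
```

View pics/s7c.png

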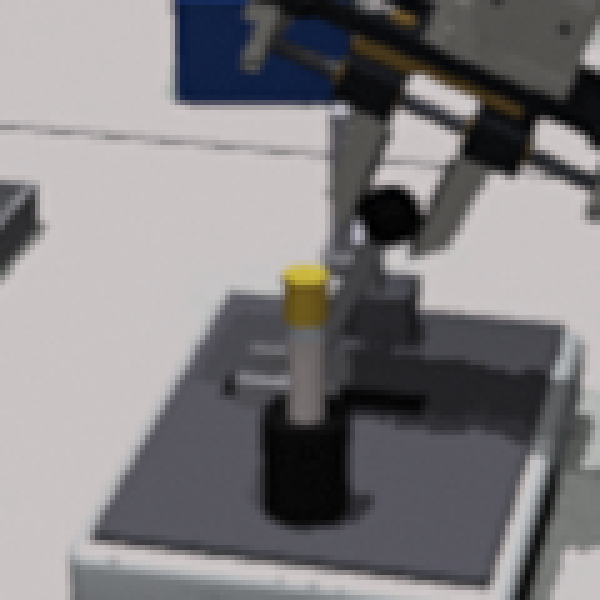

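The ball is still held, with the lever about three-quarters over. I'll go on until the stop shows in the force.

```bash
python3 - <<'E'
from lev import *
for th in (.66,.69,.72,.75,.78,.81,.84):
    p,o=lt(th,be=.4)
    manip.servo_line(p,o,vel=.05); manip.sleep(.15)
    f=manip.current_force(); x=manip.current_tool_pos()
    # lever angle from the tool
    from numpy import sin,cos
    a=R.from_quat(manip.current_tcp_rot()).as_matrix()[:,2]
    b=x-.011*a; print(th,f.round(2),(x-p).round(4),'ang',round(.15-np.arctan2(b[0]-HX,b[2]-.06),3),round(manip.current_finger_gap(),4),round(manip.current_clock(),2))
    if np.linalg.norm(f)>20: print('stop');break
s=viewer.get_image('side')[:,:,::-1];t=viewer.get_image('top')[:,:,::-1]
cv2.imwrite('pics/s8.png',s);cv2.imwrite('pics/t8.png',t)
cv2.imwrite('pics/s8c.png',cv2.resize(s[110:230,280:400],None,fx=5,fy=5,interpolation=3))
E
```

```text
0.66 [7.06 0.15 2.35] [ 0.0032 -0.0001  0.0021] ang 0.626 0.0285 28.41
0.69 [7.8  0.87 4.73] [ 0.0045 -0.0001  0.003 ] ang 0.641 0.0284 28.81
0.72 [8.35 1.83 6.22] [ 0.005  -0.0001  0.0034] ang 0.666 0.0285 29.21
0.75 [8.21 2.16 7.54] [ 0.0055 -0.0002  0.0038] ang 0.69 0.0284 29.61
0.78 [11.01  3.31  9.97] [ 0.0074 -0.0003  0.005 ] ang 0.7 0.0285 30.01
0.81 [13.51  5.62 14.63] [ 0.01   -0.0004  0.0068] ang 0.702 0.0285 30.41
stop
```

View pics/s8c.png

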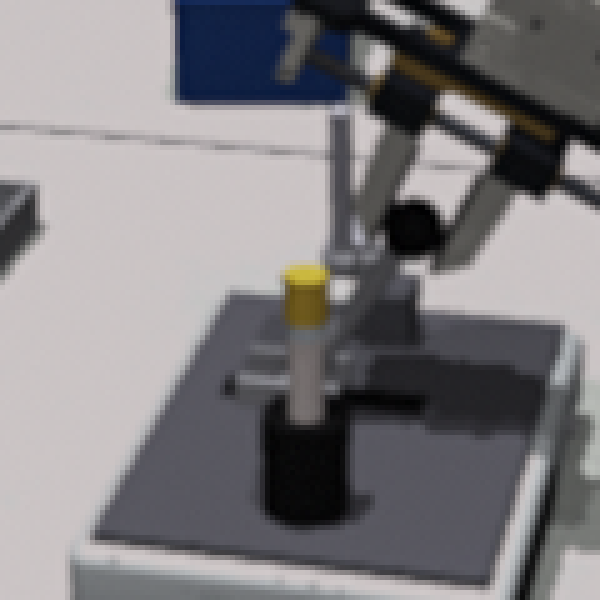

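View pics/t8.png

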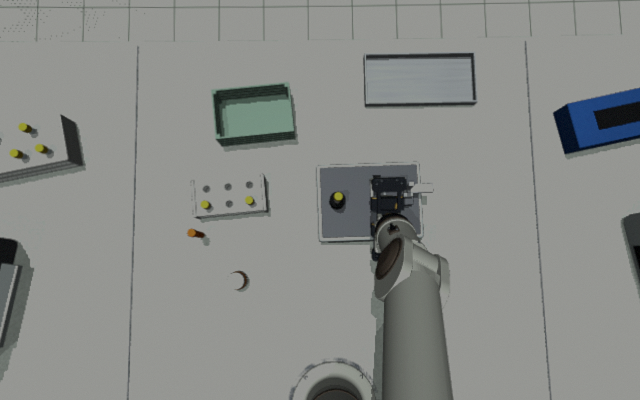

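View pics/s8.png

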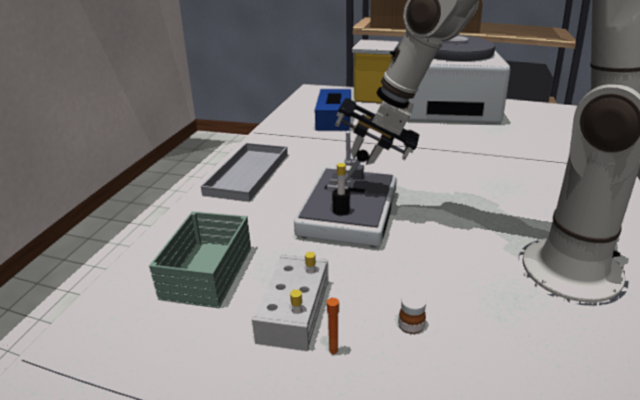

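```bash
python3 - <<'E'
from lev import *
manip.sleep(.5); x=manip.current_tool_pos(); a=R.from_quat(manip.current_tcp_rot()).as_matrix()[:,2]; b=x-.011*a
print(round(.15-np.arctan2(b[0]-HX,b[2]-.06),3),manip.current_force().round(1),manip.current_finger_gap(),manip.current_clock())
manip.hand_in()
E
```

```text
0.702 [12.7  4.5 15.2] 0.028459365312777908 31.0083
the job is handed in; nothing more can be done
```

The job is done and handed in at 31.0 s, with the arm still holding the lever fully pulled. No verdict is reported.

- **Tube:** I lowered the tall tube into the mixer's cup until the force showed it touching the floor at the predicted seated height, then let go. The last pictures show it standing upright in the cup.
- **Catch:** I flipped it to its stop. The force rose to about 9 N just past 1.5 rad, and the bar stands vertical.
- **Lever:** I then pulled it onto its stop. Its angle, worked out from the tool position, is 0.702 rad. It stayed there for another 0.5 s with about 20 N at the wrist and the ball still gripped.
- **Other objects:** the short tubes, jar, basket and orange look-alike appear unmoved in the last pictures. I judged that by eye.

Two checks were not clean:
- The two views of the cup rim disagreed by about 3 mm. I used the value that matched the mixer's deck, and the tube went in with no sideways resistance.
- The finger gap read 18 mm on the tube's 20 mm cap and 28.5 mm on the 30 mm ball. I took this as soft pads, and both grips held.

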